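Hold the stock pen gate open

ROBOT

A 6-joint arm with a two-finger parallel gripper is mounted at the origin on the work surface. World frame = base frame: x ahead of the robot, y to its left, z up, the work surface at z = 0. Lengths are in m, angles in degrees, forces in N, time in s.
With the tool pointing down it reaches from about 0.35 to 0.875 m from the base axis. Payload 4.2 kg.
Tool frame: the origin (TCP) lies on the centre line of the jaws, within the pads' length; the fingertips stand 19 mm ahead of it and the grasp point (between the pads) is the TCP; x points along the fingers, y is the direction in which the jaws open and shut, and the axes are right-handed (so a half turn about x gives the same grasp; the last joint's range is limited). The gripper opens to 87 mm and grips with 3 to 60 N. Pads are 19 mm wide; open, the fingers measure 117 mm over their backs; the gripper's body (75 mm by 190 mm) begins 51 mm behind the grasp point.
Start: joints at [-50.615, 22.042, 0.453, 0, -68.411, -14.817], TCP at [0.26, -0.568, 0.242] pointing down, gripper open.
Joint ranges: [-179.83, 179.83], [-69.29, 118.12], [-61.27, 80.66], [-181.25, 117.63], [-171.15, -9.14], [-177.46, 177.46]. Speed limits (degrees/s): [159.86, 159.86, 180, 180, 180, 180].

INTERFACE

Orientations are given as a 3x3 rotation matrix whose columns are the frame's x, y, z axes.
In Python, from station import r, viewer, job, spotter gives the robot as it stands.
- The arm moves only by the tool play_rows, never from a script. Its argument "commands" is a list of rows, each an object of numbers: "fingers": the gripper command: -1 is fully open, 1 is shut, values between are in proportion; "tx", "ty", "tz": the shift along the tool's x, y, z normalised to -1 to 1, where 1 is 750 mm; "ax", "ay", "az": the turn, a rotation vector about the tool's x, y, z normalised to -1 to 1, where 1 is pi rad. In form: [{"fingers": .., "tx": .., "ty": .., "tz": .., "ax": .., "ay": .., "az": ..}, ...]. A call has 1 to 5 rows; each row is the pose to reach, as a shift and turn from the pose commanded when the call began, along the tool's axes at that moment, turning the shorter way round; what a row does not reach only later rows make up. A row lasts 1/12 s, in which the tool goes at most 41.7 mm and 7.16 degrees, less where a joint would pass 70% of its speed; a pose out of reach is approached as far as the arm can. A call with a number of a shift or a turn outside -1 to 1 is refused whole. A call with a gripper value outside its range is refused whole. The fingers move at their own pace and stop on an object; the grip force is fixed at half the most. Time passes only in rows, so rows that repeat a pose let the fingers close. It gives the time, the measured TCP pose, the force and the opening at its end, in the units of the state.
- r.sense(): the state, without advancing time (a new reading comes with each control period).
- viewer.capture(name): name is "scene" or "top"; returns a dict with "image" (480x640x3 uint8, red, green, blue), "fx", "fy", "cx", "cy" (pixels), "R" (3x3) and "t" (3): a world point X has camera coordinates R X + t. Camera axes: x right, y down, z forward; pixel columns grow to the right and rows downward; lengths in m; the calibration is good to about 2 mm. A picture is of the moment at which its call begins. There is no depth.
- job.finish_job(): hands the job in, once; it reports no verdict.
Trained networks look in a picture, given as the dict that the camera call returned (one of the last four; its "shot" number tells which), for a name from the list of things; names that differ only in an ending like _2 or _b are one class to them, and where a whole thing is asked for, a point or a joint stands for the part that bears it (a point fixed in the world has none). Each returns a list of dicts, best first, with "score" (0 to 1); they miss things now and then, are a little off and sometimes report something else, mostly with a low value. They report only what shows in the picture. A call takes as long as a camera call.
- spotter.find_in(name, picture): "uv" ([column, row] in pixels, amid what is visible of it).
- spotter.silhouettes(name, picture): "region" (480x640 bool, what is visible of it) and "uv" ([column, row] in pixels, amid what is visible of it).
The state is a dict: "time_s": time; "joints": joint angles; "joint_velocities": joint speeds; "effort": joint torques, N m; "tcp_pos": TCP position; "ee_rot": TCP orientation; "wrist_force": force on the tool from outside, world axes, zero at the start; "moment": the same for the moment, N m; "gripper_width": opening from 0.0 (shut) to 1.0 (fully open).
Only numpy, scipy, OpenCV 4.12 (cv2) and the standard library are available. Lean on these libraries where they do the work, as an engineer would, in place of code of your own. Each camera call takes 0.05 s, during which the arm holds its last target. There are 200 camera calls.

TASK

Unlock the small stock pen on the bench so that the cartons in it can be reached: slide the red transport lock knob to its end stop, then squeeze the yellow catch fully home against its grey post, then squeeze the blue catch on the gate against its grey post and, gripping it, swing the gate out over its detent until it stands about square to the pen's front. Squeeze the catches in that order, do not disturb the loose carton, tray or socket beside the pen, and finish while still holding the gate wide open: its spring would pull it back if you let go.

Things in the scene. Friction and masses are not known exactly. Their poses are not given: they have to be found in the camera images.
- pen: Stock pen, fixed: base plate (x -170..160, y -210..110, 8 mm thick), open grey bin with red-white cartons (88 mm high), blue pillar on its right (x -145..20, y -205..-80, top 100 mm up), yellow gate in front. Origin on the bench in the shut gate's plane; +x from the gate into the bin, -x out of the front towards the robot, +y left, z up. Position and yaw differ every time. Mm.
- lock_grip (a point): Centre of the red lock knob at gripping height, 130 mm above the bench; moves with it. Knob: 24 mm along pen x, 18 mm along pen y (pinch it along y), 100 to 146 mm above the bench, on the pillar. A flat steel tongue 20 mm wide, up to 9 mm above the pillar's top, runs from it along pen +x into the gap of the yellow catch.
- lock (a joint): Slide of the red knob, m: 0 = locked (its tongue fills the gap of the yellow catch, which then cannot be squeezed), 0.045 = end stop, unlocked. Grows as the knob moves along pen -x, towards the robot; starts at 0 to 0.012. About 2 N of friction; stays where it is left.
- catch1_grip (a point): Fixed point (pen x 0, y -155) to squeeze the yellow catch along pen y: midway between its tabs' outer faces when fully squeezed, 136 mm above the bench. Tabs stand 100 to 160 mm up, 22 mm along pen x, 10 mm along y. Outer face of the fixed grey tab: 16 mm from the point on the -y side; of the yellow tab: on the +y side, 26 mm released, 16 mm squeezed.
- catch1_post: The fixed grey tab of the yellow catch, 22 x 10 x 60 mm, origin at the centre of its foot, 100 mm above the bench.
- catch1 (a joint): Travel of the yellow tab, m: 0 = released, bolt in front of the gate; 0.010 = fully squeezed (along pen -y) to its stop, bolt withdrawn. About 3 N of friction and no spring: it stays where it is left.
- catch2_grip (a point): Point to squeeze the blue catch, along the gate; moves with the gate: midway between its tabs' outer faces when squeezed, 134 mm above the bench, 110 mm from the hinge (gate shut: pen x 0, y -35). Tabs 98 to 158 mm up, 22 mm across the gate, 10 mm along it. Outer face of the fixed grey tab: 16 mm off on the hinge side; of the blue tab: far side, 26 mm released, 16 mm squeezed.
- catch2 (a joint): Travel of the blue tab towards the hinge, m: 0 = released, bolt in the pillar; 0.010 = fully squeezed to its stop, bolt withdrawn. A spring pushes it back (4 N at first, 10 N fully squeezed).
- gate_hinge (a point): Point on the gate's upright hinge axis, 134 mm above the bench (fixed), at pen x 0, y +75 mm. The gate is 150 mm long, 12 mm thick, and its rails reach 98 mm above the bench; only the catch tabs stand higher.
- gate (a joint): Gate angle, rad: 0 = shut (along pen -y from the hinge); grows as it swings out to pen -x, clockwise from above; 1.57 = square to the front; stop at 1.75. A sprung ball in the base plate resists at about 0.65 to 0.75 (some 8 N at the tabs); a light closing spring (0.06 to 0.16 N m) brings a gate let go beyond it back to about 0.85. Cannot open unless both catches are withdrawn.
- carton: Bystander: loose red-and-white carton, 100 x 55 x 45 mm, origin under its centre. Leave alone.
- tray: Bystander: loose cardboard tray with three steel nuts, 80 x 60 x 38 mm, origin under its centre. Leave alone.
- socket: Bystander: loose steel socket standing upright, 32 mm diameter, 50 mm tall, origin under its centre. Leave alone.

How it is judged:
By the outcome, as a careful person would: the job done as asked, in the order asked, and still so for the second after the job is handed in, while the arm keeps its last pose, push and grip.
It also fails if it takes over 54 s, if anything falls off the work surface, if the arm or the gripper's body presses on something with over 40 N, if the wrist force passes 120 N, or if a joint passes its speed limit or range.

## Working session

There is one attempt and no reset: what is moved stays moved. The work goes in short steps, Python scripts to look and compute and a tool call to move; the robot and the scene stay as the last step left them, time stands still between calls to the robot, and variables do not carry over. Pictures are saved under pics/ and viewed, about 8 in all and at most 12, crops included, and the job is handed in when it is done.

Besides the shell and the picture viewer there is one more tool, called after "Call:" as name(argument=value, ...) on one line, values as JSON. play_rows: Moves the arm, as the interface text tells. Its arguments: {"type":"object","properties":{"commands":{"type":"array"}},"required":["commands"]}

```bash
mkdir -p pics; ls; cat > h.py <<'E'
import numpy as np, cv2, json
from station import r, viewer, job, spotter
def snap(n,f):
    p=viewer.capture(n); cv2.imwrite(f'pics/{f}.png',p['image'][:,:,::-1]); return p
def proj(p,X):
    X=np.atleast_2d(X); c=X@np.array(p['R']).T+np.array(p['t'])
    return np.c_[p['fx']*c[:,0]/c[:,2]+p['cx'],p['fy']*c[:,1]/c[:,2]+p['cy']]
def back(p,uv,z):
    R=np.array(p['R']);t=np.array(p['t']);o=-R.T@t
    d=R.T@np.array([(uv[0]-p['cx'])/p['fx'],(uv[1]-p['cy'])/p['fy'],1]); return o+d*(z-o[2])/d[2]
E
python3 - <<'E'
from h import *
s=r.sense(); print({k:np.round(v,3).tolist() for k,v in s.items()})
for n in ['scene','top']:
    p=snap(n,n+'0'); print(n,'cam',np.round(-np.array(p['R']).T@p['t'],3))
    for k,z in [('pen',.05),('lock_grip',.123),('catch1_post',.13),('catch1',.13),('catch2',.128),('catch2_grip',.128),('gate',.05),('carton',.02),('tray',.02),('socket',.025)]:
        for q in spotter.find_in(k,p)[:2]: print(k,np.round(q['score'],2),np.round(q['uv'],1),np.round(back(p,q['uv'],z),3))
E
```

```text
pics
{'time_s': 0.0, 'joints': [-50.613, 22.089, 0.38, -0.03, -68.41, -14.816], 'joint_velocities': [0.048, -0.02, 0.017, -0.068, -0.038, 0.079], 'effort': [0.0, -39.067, 18.741, 4.22, 0.011, -0.0], 'tcp_pos': [0.26, -0.568, 0.24], 'ee_rot': [[-0.001, -0.416, 0.91], [0.002, 0.91, 0.416], [-1.0, 0.002, -0.0]], 'wrist_force': [-0.222, -0.039, -0.09], 'moment': [0.068, 0.032, -0.01], 'gripper_width': 0.995}
scene cam [1.085 0.253 0.713]
lock_grip 0.71 [226.5 191.7] [ 0.581 -0.143  0.123]
catch1_post 0.9 [202.3 202.1] [ 0.628 -0.165  0.13 ]
catch1 0.67 [366.4 331.6] [0.764 0.194 0.13 ]
catch1 0.59 [215.6 207.6] [ 0.631 -0.136  0.13 ]
catch2 0.67 [366.4 331.6] [0.763 0.194 0.128]
catch2 0.59 [215.6 207.6] [ 0.629 -0.137  0.128]
catch2_grip 0.65 [276.2 245.5] [0.667 0.002 0.128]
gate 0.63 [271.5 247.3] [ 0.619 -0.037  0.05 ]
carton 0.93 [153.3 223.9] [ 0.635 -0.303  0.02 ]
tray 0.76 [409.3 281.7] [0.573 0.224 0.02 ]
socket 0.74 [407.1 282.8] [0.581 0.221 0.025]
socket 0.72 [365.4 328.9] [0.701 0.181 0.025]
top cam [0.55  0.067 0.92 ]
pen 0.95 [374.9 232.4] [ 0.625 -0.05   0.05 ]
lock_grip 0.6 [435.1 251.5] [ 0.586 -0.152  0.123]
catch1_post 0.61 [445.8 225.4] [ 0.634 -0.169  0.13 ]
catch1 0.57 [385.  222.9] [ 0.636 -0.058  0.13 ]
catch1 0.48 [428.  226.7] [ 0.631 -0.136  0.13 ]
catch2 0.57 [385.  222.9] [ 0.636 -0.058  0.128]
catch2 0.48 [428.  226.7] [ 0.631 -0.137  0.128]
catch2_grip 0.72 [358.3 220.6] [ 0.639 -0.009  0.128]
gate 0.88 [362.9 225.2] [ 0.639 -0.026  0.05 ]
gate 0.32 [376.6 232.4] [ 0.625 -0.054  0.05 ]
carton 0.94 [494.3 230.2] [ 0.639 -0.303  0.02 ]
tray 0.81 [240.6 254.4] [0.574 0.223 0.02 ]
socket 0.74 [383.8 222.9] [ 0.647 -0.072  0.025]
socket 0.59 [262.8 189.9] [0.709 0.181 0.025]
```

```bash
python3 -c "
import cv2,numpy as np
a=cv2.imread('pics/scene0.png');b=cv2.imread('pics/top0.png')
print(a.shape,b.shape)"
```

```text
(480, 640, 3) (480, 640, 3)
```

View pics/scene0.png

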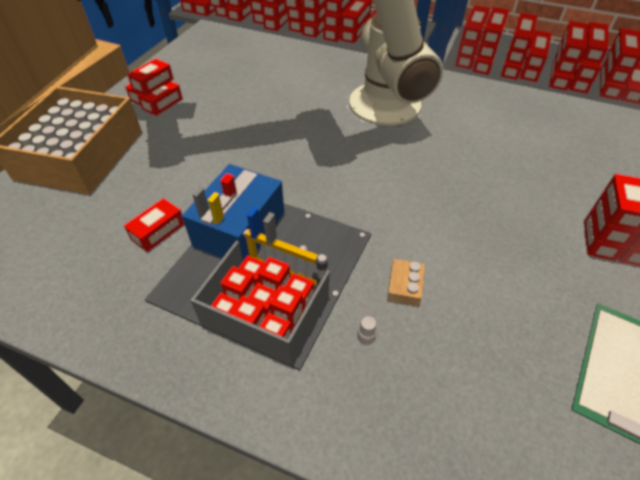

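View pics/top0.png

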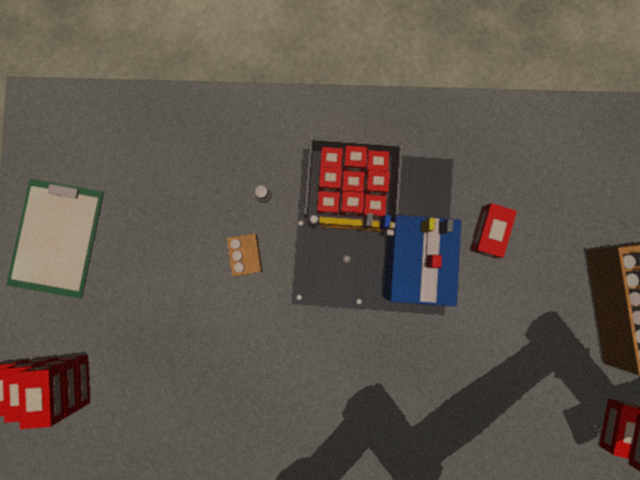

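The pen lies at about (0.63, -0.05) with little yaw. The tabs are at about (385–447, 225) in the top view, the red knob at (435, 258), and the carton, tray and socket are clear of it. I'll zoom in to get corner points.

```bash
python3 - <<'E'
import cv2
a=cv2.imread('pics/top0.png')[130:320,285:475]; cv2.imwrite('pics/topz.png',cv2.resize(a,None,fx=3,fy=3,interpolation=cv2.INTER_CUBIC))
a=cv2.imread('pics/scene0.png')[150:380,140:380]; a=cv2.convertScaleAbs(a,alpha=1.4);cv2.imwrite('pics/scz.png',cv2.resize(a,None,fx=2.5,fy=2.5,interpolation=cv2.INTER_CUBIC))
E
```

```text
(no output)
```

View pics/topz.png

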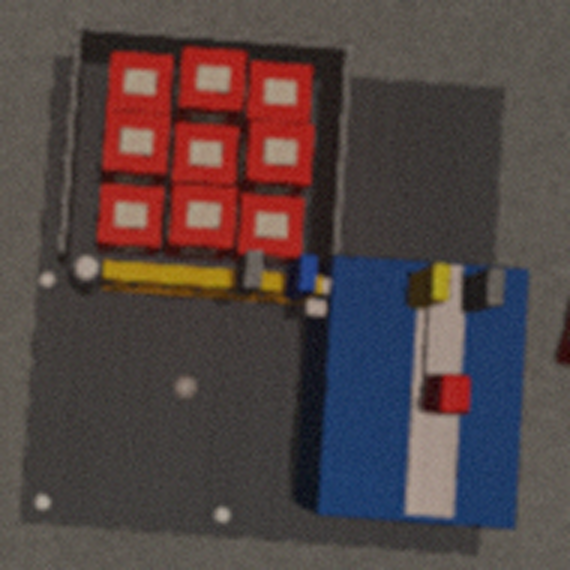

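View pics/scz.png

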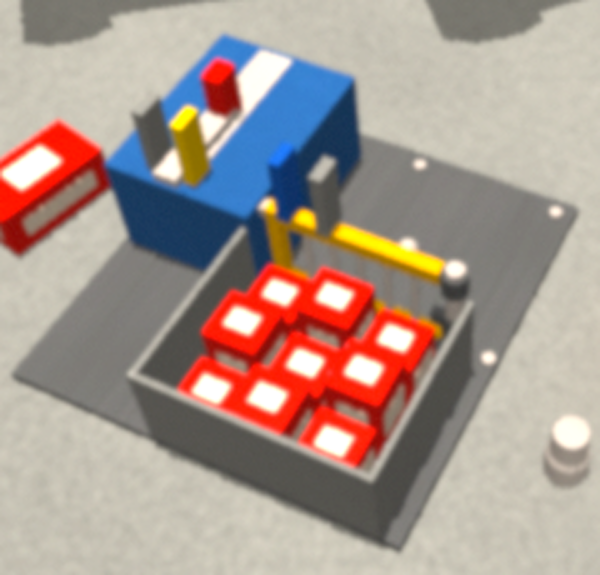

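```bash
cat > pen.py <<'E'
from h import *
from scipy.optimize import least_squares
T=[((332,255),(20,-80,100)),((528,268),(20,-205,100)),((515,528),(-145,-205,100)),((318,514),(-145,-80,100)),
((505,88),(160,-210,8)),((22,520),(-170,110,8)),((441,281),(0,-134,160)),((496,287),(0,-166,160)),((310,272),(0,-56,158)),((256,268),(0,-24,158))]
S=[((110,160),(20,-205,100)),((245,217),(20,-80,100)),((355,78),(-145,-80,100)),((223,36),(-145,-205,100)),((577,210),(-170,110,8)),((15,375),(160,-210,8)),((400,548),(160,110,8)),
((150,105),(0,-166,160)),((185,113),(0,-134,160)),((284,150),(0,-56,158)),((324,163),(0,-24,158))]
c={n:viewer.capture(n) for n in('top','scene')}
def W(q,P): 
    P=np.atleast_2d(P)/1000; a=q[2]; return np.c_[q[0]+P[:,0]*np.cos(a)-P[:,1]*np.sin(a),q[1]+P[:,0]*np.sin(a)+P[:,1]*np.cos(a),P[:,2]]
def res(q):
    e=[proj(c['top'],W(q,x))[0]-(285+u[0]/3,130+u[1]/3) for u,x in T]+[proj(c['scene'],W(q,x))[0]-(140+u[0]/2.5,150+u[1]/2.5) for u,x in S]
    return np.ravel(e)
o=least_squares(res,[.64,-.03,-.05],loss='soft_l1'); q=o.x
print(q,np.degrees(q[2])); print(np.round(res(q).reshape(-1,2),1).tolist())
for n,sl in (('top',slice(0,10)),('scene',slice(10,None))):
    print(n,least_squares(lambda q:res(q).reshape(-1,2)[sl].ravel(),q).x)
k=lambda s:np.r_[proj(c['top'],W(q,(s[0],s[1],146)))[0]-(285+455/3,130+392/3),proj(c['scene'],W(q,(s[0],s[1],146)))[0]-(140+219/2.5,150+68/2.5)]
print('knob pen xy',least_squares(k,[-60,-150]))if 0 else print('knob',least_squares(k,[-60,-150]).x)
np.save('q.npy',q)
E
python3 pen.py
```

```text
[ 6.38766427e-01 -5.96511927e-04 -4.52549220e-02] -2.59291603028478
[[-0.5, -0.2], [-0.2, 0.2], [-0.4, 0.8], [-1.2, 0.7], [-1.1, -0.1], [-1.7, 0.8], [-0.7, 0.5], [-0.8, -0.2], [-1.4, 0.4], [-1.5, 0.4], [-3.8, 1.1], [0.0, 0.1], [-0.2, -1.0], [-0.7, -1.8], [0.1, -1.5], [-2.5, -1.0], [-0.5, -0.5], [-2.6, -1.0], [-1.2, 1.3], [-1.9, 1.1], [-1.4, 1.8]]
top [ 0.63955855 -0.00238936 -0.04626375]
scene [ 0.63796757  0.00162181 -0.04733629]
knob [ -64.17875265 -149.43522502]
```

```bash
cat > go.py <<'E'
import sys
from h import *
from scipy.spatial.transform import Rotation as Ro
q=np.load('q.npy'); q[2]=-.046
if __name__=='__main__':
    s=r.sense(); R=np.array(s['ee_rot']); p=np.array(s['tcp_pos'])
    c,sn=np.cos(q[2]),np.sin(q[2]); M=np.array([[c,-sn],[sn,c]])
    loc=M.T@(p[:2]-q[:2])*1000; y=R[:,1]; 
    print('t',round(s['time_s'],2),'pen xyz',loc.round(1),round(p[2]*1000,1),'gate-yaw',round(np.degrees(q[2]-np.arctan2(-y[1],-y[0])+np.pi/2),2),'j',np.round(s['joints'],0),'F(pen)',(M.T@s['wrist_force'][:2]).round(1),round(s['wrist_force'][2],1),'w',round(s['gripper_width']*87,1))
    for a in sys.argv[1:]:
        x,yy,z,g=map(float,a.split(',')); 
        th=q[2]-np.radians(g); yt=-np.array([-np.sin(th),np.cos(th),0]); xt=np.array([0,0,-1.]); Rt=np.c_[xt,yt,np.cross(xt,yt)]
        pt=np.r_[q[:2]+M@[x/1000,yy/1000],z/1000]
        print(a,'t',np.round(R.T@(pt-p)/.75,4),'a',np.round(Ro.from_matrix(R.T@Rt).as_rotvec()/np.pi,4))
E
python3 go.py -64,-150,200,0 -64,-150,242,0
```

```text
t 1.2 pen xyz [-352.4 -584.6] 241.5 gate-yaw 152.8 j [-51.  22.   0.  -0. -68. -15.] F(pen) [0.2 0.5] 0.5 w 86.9
-64,-150,200,0 t [0.0554 0.3396 0.6069] a [-0.8489  0.      0.    ]
-64,-150,242,0 t [-6.000e-04  3.396e-01  6.069e-01] a [-0.8489  0.      0.    ]
```

Call:
play_rows(commands=[{"fingers": -1, "tx": 0, "ty": 0.34, "tz": 0.607, "ax": -0.849, "ay": 0, "az": 0}, {"fingers": -1, "tx": 0, "ty": 0.34, "tz": 0.607, "ax": -0.849, "ay": 0, "az": 0}, {"fingers": -1, "tx": 0, "ty": 0.34, "tz": 0.607, "ax": -0.849, "ay": 0, "az": 0}, {"fingers": -1, "tx": 0, "ty": 0.34, "tz": 0.607, "ax": -0.849, "ay": 0, "az": 0}, {"fingers": -1, "tx": 0, "ty": 0.34, "tz": 0.607, "ax": -0.849, "ay": 0, "az": 0}])

```text
time_s: 1.62
tcp_pos: [0.3836, -0.3987, 0.2418]
ee_rot: [[0.0, -0.872, 0.489], [-0.0, 0.489, 0.872], [-1.0, -0.0, -0.0]]
wrist_force: [0.8, 0.3, -0.0]
gripper_width: 1.005
```

```bash
python3 go.py -64,-150,242,0
```

```text
t 1.62 pen xyz [-236.6 -409.4] 241.8 gate-yaw 116.66 j [-29.  15. -10.   0. -65.   0.] F(pen) [0.7 0.4] -0.0 w 87.4
-64,-150,242,0 t [-3.000e-04 -5.050e-02  4.124e-01] a [-6.481e-01 -2.000e-04  1.000e-04]
```

Call:
play_rows(commands=[{"fingers": -1, "tx": 0, "ty": -0.05, "tz": 0.412, "ax": -0.648, "ay": 0, "az": 0}, {"fingers": -1, "tx": 0, "ty": -0.05, "tz": 0.412, "ax": -0.648, "ay": 0, "az": 0}, {"fingers": -1, "tx": 0, "ty": -0.05, "tz": 0.412, "ax": -0.648, "ay": 0, "az": 0}, {"fingers": -1, "tx": 0, "ty": -0.05, "tz": 0.412, "ax": -0.648, "ay": 0, "az": 0}, {"fingers": -1, "tx": 0, "ty": -0.05, "tz": 0.412, "ax": -0.648, "ay": 0, "az": 0}])

```text
time_s: 2.03
tcp_pos: [0.5078, -0.2309, 0.2419]
ee_rot: [[0.001, -0.993, -0.114], [-0.0, -0.114, 0.993], [-1.0, -0.001, -0.0]]
wrist_force: [1.5, 0.3, -0.2]
gripper_width: 1.0
```

```bash
python3 go.py -64,-150,242,0
```

```text
t 2.03 pen xyz [-120.2 -236.1] 241.9 gate-yaw 80.81 j [ -8.  15.  -9.   0. -65.  14.] F(pen) [1.5 0.3] -0.2 w 87.0
-64,-150,242,0 t [-0.     -0.0924  0.1014] a [-4.489e-01 -2.000e-04  1.000e-04]
```

Call:
play_rows(commands=[{"fingers": -1, "tx": 0, "ty": -0.092, "tz": 0.101, "ax": -0.449, "ay": 0, "az": 0}, {"fingers": -1, "tx": 0, "ty": -0.092, "tz": 0.101, "ax": -0.449, "ay": 0, "az": 0}, {"fingers": -1, "tx": 0, "ty": -0.092, "tz": 0.101, "ax": -0.449, "ay": 0, "az": 0}, {"fingers": -1, "tx": 0, "ty": -0.092, "tz": 0.101, "ax": -0.449, "ay": 0, "az": 0}, {"fingers": -1, "tx": 0, "ty": -0.092, "tz": 0.101, "ax": -0.449, "ay": 0, "az": 0}])

```text
time_s: 2.45
tcp_pos: [0.5682, -0.1484, 0.2412]
ee_rot: [[-0.0, -0.737, -0.676], [0.0, -0.676, 0.737], [-1.0, 0.0, 0.0]]
wrist_force: [-0.8, -0.6, 0.2]
gripper_width: 1.0
```

Call:
play_rows(commands=[{"fingers": -1, "tx": 0, "ty": 0, "tz": 0, "ax": -0.25, "ay": 0, "az": 0}, {"fingers": -1, "tx": 0, "ty": 0, "tz": 0, "ax": -0.25, "ay": 0, "az": 0}, {"fingers": -1, "tx": 0, "ty": 0, "tz": 0, "ax": -0.25, "ay": 0, "az": 0}, {"fingers": -1, "tx": 0, "ty": 0, "tz": 0, "ax": -0.25, "ay": 0, "az": 0}, {"fingers": -1, "tx": 0, "ty": 0, "tz": 0, "ax": -0.25, "ay": 0, "az": 0}])

```text
time_s: 2.87
tcp_pos: [0.5674, -0.15, 0.2416]
ee_rot: [[0.0, -0.205, -0.979], [-0.0, -0.979, 0.205], [-1.0, -0.0, -0.0]]
wrist_force: [0.0, -0.5, -0.4]
gripper_width: 1.003
```

Call:
play_rows(commands=[{"fingers": -1, "tx": 0, "ty": 0, "tz": 0, "ax": -0.051, "ay": 0, "az": 0}, {"fingers": -1, "tx": 0, "ty": 0, "tz": 0, "ax": -0.051, "ay": 0, "az": 0}, {"fingers": -1, "tx": 0, "ty": 0, "tz": 0, "ax": -0.051, "ay": 0, "az": 0}])

```text
time_s: 3.12
tcp_pos: [0.5673, -0.1501, 0.2416]
ee_rot: [[0.0, -0.052, -0.999], [-0.0, -0.999, 0.052], [-1.0, 0.0, -0.0]]
wrist_force: [0.9, -0.7, -1.1]
gripper_width: 1.002
```

```bash
python3 go.py -64,-150,242,0 -64,-150,130,0
```

```text
t 3.12 pen xyz [ -64.5 -152.6] 241.6 gate-yaw 0.35 j [  1.  18.  -5.   0. -67.  86.] F(pen) [ 0.9 -0.6] -1.1 w 87.2
-64,-150,242,0 t [-0.0005 -0.0035 -0.0007] a [-0.0019 -0.     -0.    ]
-64,-150,130,0 t [ 0.1488 -0.0035 -0.0006] a [-0.0019 -0.     -0.    ]
```

Call:
play_rows(commands=[{"fingers": -1, "tx": 0.05, "ty": -0.003, "tz": 0, "ax": -0.002, "ay": 0, "az": 0}, {"fingers": -1, "tx": 0.1, "ty": -0.003, "tz": 0, "ax": -0.002, "ay": 0, "az": 0}, {"fingers": -0.5, "tx": 0.14, "ty": -0.003, "tz": 0, "ax": -0.002, "ay": 0, "az": 0}, {"fingers": 0, "tx": 0.149, "ty": -0.003, "tz": 0, "ax": -0.002, "ay": 0, "az": 0}, {"fingers": 0.3, "tx": 0.149, "ty": -0.003, "tz": 0, "ax": -0.002, "ay": 0, "az": 0}])

```text
time_s: 3.53
tcp_pos: [0.5661, -0.1479, 0.1277]
ee_rot: [[-0.005, -0.047, -0.999], [-0.0, -0.999, 0.047], [-1.0, 0.0, 0.005]]
wrist_force: [0.3, 0.6, 0.7]
gripper_width: 0.853
```

```bash
python3 - <<'E'
from h import *
a=snap('scene','s1')['image'][150:350,160:360,::-1]; b=snap('top','t1')['image'][130:330,330:530,::-1]
cv2.imwrite('pics/c1.png',cv2.resize(np.hstack([a,b]),None,fx=2,fy=2,interpolation=cv2.INTER_CUBIC))
E
python3 go.py -64,-150,130,0
```

```text
t 3.63 pen xyz [ -63.  -150.5] 131.4 gate-yaw 0.0 j [  1.  24. -14.   0. -52.  86.] F(pen) [ 0.3 -0.6] 0.8 w 66.7
-64,-150,130,0 t [ 0.0019 -0.0007  0.0013] a [-0.     -0.0009 -0.0002]
```

View pics/c1.png

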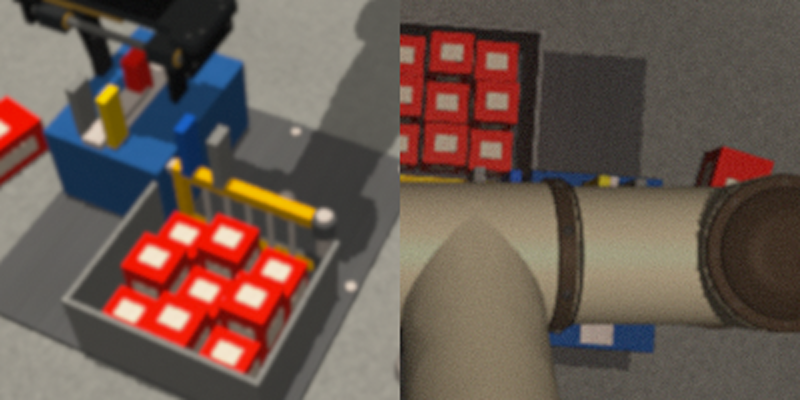

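The two fingers stand either side of the red knob (left crop, about 135, 70), between the tabs and the pillar's near edge. I'll close on it.

Call:
play_rows(commands=[{"fingers": 1, "tx": 0.001, "ty": 0, "tz": 0, "ax": 0, "ay": 0, "az": 0}, {"fingers": 1, "tx": 0.001, "ty": 0, "tz": 0, "ax": 0, "ay": 0, "az": 0}, {"fingers": 1, "tx": 0.001, "ty": 0, "tz": 0, "ax": 0, "ay": 0, "az": 0}, {"fingers": 1, "tx": 0.001, "ty": 0, "tz": 0, "ax": 0, "ay": 0, "az": 0}, {"fingers": 1, "tx": 0.001, "ty": 0, "tz": 0, "ax": 0, "ay": 0, "az": 0}])

```text
time_s: 4.05
tcp_pos: [0.5677, -0.1479, 0.1298]
ee_rot: [[0.001, -0.046, -0.999], [-0.0, -0.999, 0.046], [-1.0, -0.0, -0.001]]
wrist_force: [-0.7, -0.1, -0.2]
gripper_width: 0.386
```

Call:
play_rows(commands=[{"fingers": 1, "tx": 0, "ty": 0, "tz": 0, "ax": 0, "ay": 0, "az": 0}, {"fingers": 1, "tx": 0, "ty": 0, "tz": 0, "ax": 0, "ay": 0, "az": 0}, {"fingers": 1, "tx": 0, "ty": 0, "tz": 0, "ax": 0, "ay": 0, "az": 0}])

```text
time_s: 4.3
tcp_pos: [0.5675, -0.1477, 0.1291]
ee_rot: [[0.0, -0.046, -0.999], [0.0, -0.999, 0.046], [-1.0, -0.0, -0.0]]
wrist_force: [0.4, 0.4, 1.0]
gripper_width: 0.202
```

```bash
python3 go.py -95,-150,130,0
```

```text
t 4.3 pen xyz [ -64.5 -150.3] 129.1 gate-yaw 0.02 j [  1.  24. -14.  -0. -52.  86.] F(pen) [0.4 0.5] 1.0 w 17.6
-95,-150,130,0 t [-0.0011 -0.0003  0.0407] a [-0.0001 -0.      0.    ]
```

Call:
play_rows(commands=[{"fingers": 1, "tx": 0, "ty": 0, "tz": 0.013, "ax": 0, "ay": 0, "az": 0}, {"fingers": 1, "tx": 0, "ty": 0, "tz": 0.027, "ax": 0, "ay": 0, "az": 0}, {"fingers": 1, "tx": 0, "ty": 0, "tz": 0.04, "ax": 0, "ay": 0, "az": 0}, {"fingers": 1, "tx": 0, "ty": 0, "tz": 0.04, "ax": 0, "ay": 0, "az": 0}])

```text
time_s: 4.63
tcp_pos: [0.5352, -0.1463, 0.1291]
ee_rot: [[-0.002, -0.047, -0.999], [0.001, -0.999, 0.047], [-1.0, -0.0, 0.002]]
wrist_force: [-1.0, 1.4, 1.3]
gripper_width: 0.205
```

Call:
play_rows(commands=[{"fingers": 1, "tx": 0, "ty": 0, "tz": 0.004, "ax": 0, "ay": 0, "az": 0}, {"fingers": 1, "tx": 0, "ty": 0, "tz": 0.004, "ax": 0, "ay": 0, "az": 0}])

```text
time_s: 4.8
tcp_pos: [0.534, -0.1462, 0.1292]
ee_rot: [[-0.0, -0.046, -0.999], [0.0, -0.999, 0.046], [-1.0, -0.0, 0.0]]
wrist_force: [-0.3, 0.9, 0.3]
gripper_width: 0.205
```

Call:
play_rows(commands=[{"fingers": 1, "tx": 0, "ty": 0, "tz": 0.004, "ax": 0, "ay": 0, "az": 0}, {"fingers": 1, "tx": 0, "ty": 0, "tz": 0.004, "ax": 0, "ay": 0, "az": 0}])

```text
time_s: 4.97
tcp_pos: [0.5316, -0.1461, 0.1291]
ee_rot: [[0.001, -0.046, -0.999], [0.0, -0.999, 0.046], [-1.0, -0.0, -0.001]]
wrist_force: [0.9, 0.9, -0.4]
gripper_width: 0.206
```

Call:
play_rows(commands=[{"fingers": 1, "tx": 0, "ty": 0, "tz": 0.004, "ax": 0, "ay": 0, "az": 0}, {"fingers": 1, "tx": 0, "ty": 0, "tz": 0.004, "ax": 0, "ay": 0, "az": 0}])

```text
time_s: 5.13
tcp_pos: [0.5285, -0.146, 0.1291]
ee_rot: [[0.0, -0.046, -0.999], [0.0, -0.999, 0.046], [-1.0, -0.0, -0.0]]
wrist_force: [1.1, 0.4, -0.0]
gripper_width: 0.207
```

```bash
python3 go.py
```

```text
t 5.13 pen xyz [-103.5 -150.3] 129.1 gate-yaw 0.02 j [  2.  21. -19.  -0. -50.  86.] F(pen) [1.1 0.5] -0.0 w 18.0
```

Travelled 39 mm with about 1–2 N and no stop yet. I'll continue in small steps.

Call:
play_rows(commands=[{"fingers": 1, "tx": 0, "ty": 0, "tz": 0.003, "ax": 0, "ay": 0, "az": 0}, {"fingers": 1, "tx": 0, "ty": 0, "tz": 0.003, "ax": 0, "ay": 0, "az": 0}])

```text
time_s: 5.3
tcp_pos: [0.5261, -0.1459, 0.1291]
ee_rot: [[0.0, -0.046, -0.999], [0.0, -0.999, 0.046], [-1.0, -0.0, -0.0]]
wrist_force: [2.0, 1.0, 0.6]
gripper_width: 0.197
```

Call:
play_rows(commands=[{"fingers": 1, "tx": 0, "ty": 0, "tz": 0.003, "ax": 0, "ay": 0, "az": 0}, {"fingers": 1, "tx": 0, "ty": 0, "tz": 0.003, "ax": 0, "ay": 0, "az": 0}])

```text
time_s: 5.47
tcp_pos: [0.5247, -0.1458, 0.1292]
ee_rot: [[0.002, -0.046, -0.999], [-0.0, -0.999, 0.046], [-1.0, -0.0, -0.002]]
wrist_force: [4.8, 1.1, -2.9]
gripper_width: 0.205
```

Call:
play_rows(commands=[{"fingers": 1, "tx": 0, "ty": 0, "tz": 0.003, "ax": 0, "ay": 0, "az": 0}, {"fingers": 1, "tx": 0, "ty": 0, "tz": 0.003, "ax": 0, "ay": 0, "az": 0}])

```text
time_s: 5.63
tcp_pos: [0.5246, -0.1458, 0.1292]
ee_rot: [[0.007, -0.046, -0.999], [-0.0, -0.999, 0.046], [-1.0, 0.0, -0.007]]
wrist_force: [9.2, -0.2, -7.0]
gripper_width: 0.205
```

```bash
python3 go.py
```

```text
t 5.63 pen xyz [-107.4 -150.3] 129.2 gate-yaw -0.01 j [  2.  20. -20.   0. -49.  86.] F(pen) [9.2 0.2] -7.0 w 17.9
```

Call:
play_rows(commands=[{"fingers": -1, "tx": 0, "ty": 0, "tz": 0, "ax": 0, "ay": 0, "az": 0}, {"fingers": -1, "tx": 0, "ty": 0, "tz": 0, "ax": 0, "ay": 0, "az": 0}, {"fingers": -1, "tx": 0, "ty": 0, "tz": 0, "ax": 0, "ay": 0, "az": 0}, {"fingers": -1, "tx": -0.05, "ty": 0, "tz": 0, "ax": 0, "ay": 0, "az": 0}, {"fingers": -1, "tx": -0.1, "ty": 0, "tz": 0, "ax": 0, "ay": 0, "az": 0}])

```text
time_s: 6.05
tcp_pos: [0.5191, -0.1459, 0.2025]
ee_rot: [[-0.009, -0.047, -0.999], [-0.0, -0.999, 0.047], [-1.0, 0.0, 0.009]]
wrist_force: [1.5, 0.0, 0.4]
gripper_width: 0.498
```

```bash
python3 go.py 0,-155,205,0
```

```text
t 6.05 pen xyz [-112.9 -150.6] 202.5 gate-yaw 0.04 j [  2.  16. -15.  -0. -60.  86.] F(pen) [1.5 0.1] 0.4 w 43.3
0,-155,205,0 t [-0.0047  0.0057 -0.1505] a [-0.0002  0.0029 -0.0001]
```

Call:
play_rows(commands=[{"fingers": -1, "tx": 0, "ty": 0.005, "tz": -0.05, "ax": 0, "ay": 0, "az": 0}, {"fingers": -1, "tx": 0, "ty": 0.005, "tz": -0.1, "ax": 0, "ay": 0, "az": 0}, {"fingers": -1, "tx": 0, "ty": 0.005, "tz": -0.15, "ax": 0, "ay": 0, "az": 0}, {"fingers": -1, "tx": 0, "ty": 0.005, "tz": -0.15, "ax": 0, "ay": 0, "az": 0}, {"fingers": -1, "tx": 0, "ty": 0.005, "tz": -0.15, "ax": 0, "ay": 0, "az": 0}])

```text
time_s: 6.47
tcp_pos: [0.634, -0.1547, 0.2019]
ee_rot: [[-0.004, -0.047, -0.999], [0.0, -0.999, 0.047], [-1.0, -0.0, 0.004]]
wrist_force: [-0.1, -0.5, -0.9]
gripper_width: 0.877
```

```bash
python3 go.py 0,-155,205,0 0,-155,136,0
```

```text
t 6.47 pen xyz [   2.3 -154.2] 201.9 gate-yaw 0.04 j [  0.  26.   2.  -0. -65.  87.] F(pen) [-0.1 -0.5] -0.9 w 76.3
0,-155,205,0 t [-0.0041  0.0011  0.0031] a [-0.0002  0.0014  0.    ]
0,-155,136,0 t [0.0879 0.0011 0.0027] a [-0.0002  0.0014  0.    ]
```

Call:
play_rows(commands=[{"fingers": -1, "tx": 0, "ty": 0.001, "tz": 0.002, "ax": 0, "ay": 0, "az": 0}, {"fingers": -1, "tx": 0.04, "ty": 0.001, "tz": 0.002, "ax": 0, "ay": 0, "az": 0}, {"fingers": -1, "tx": 0.088, "ty": 0.001, "tz": 0.002, "ax": 0, "ay": 0, "az": 0}, {"fingers": -1, "tx": 0.088, "ty": 0.001, "tz": 0.002, "ax": 0, "ay": 0, "az": 0}, {"fingers": -0.8, "tx": 0.088, "ty": 0.001, "tz": 0.002, "ax": 0, "ay": 0, "az": 0}])

```text
time_s: 6.88
tcp_pos: [0.6301, -0.1556, 0.1372]
ee_rot: [[-0.005, -0.046, -0.999], [-0.0, -0.999, 0.046], [-1.0, 0.001, 0.005]]
wrist_force: [-0.3, -0.2, 0.7]
gripper_width: 0.975
```

```bash
python3 - <<'E'
from h import *
a=snap('scene','s2')['image'][130:290,160:360,::-1]
cv2.imwrite('pics/c2.png',cv2.resize(a,None,fx=3,fy=3,interpolation=cv2.INTER_CUBIC))
E
python3 go.py 0,-155,136,0
```

```text
t 6.93 pen xyz [   0.4 -155.3] 139.5 gate-yaw -0.02 j [  0.  29.  -3.   0. -57.  87.] F(pen) [0.4 0.4] 0.7 w 82.6
0,-155,136,0 t [ 0.0046 -0.0004  0.0005] a [ 0.0001 -0.0001 -0.0003]
```

View pics/c2.png

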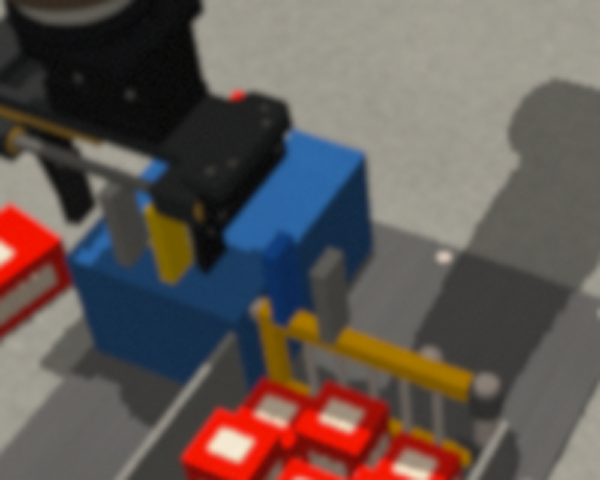

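The fingers straddle the grey tab (125, 225) and the yellow tab (170, 245), and the red knob now shows further back at (238, 97). Now to squeeze.

Call:
play_rows(commands=[{"fingers": 0, "tx": 0.002, "ty": 0, "tz": 0, "ax": 0, "ay": 0, "az": 0}, {"fingers": 0, "tx": 0.002, "ty": 0, "tz": 0, "ax": 0, "ay": 0, "az": 0}, {"fingers": 1, "tx": 0.002, "ty": 0, "tz": 0, "ax": 0, "ay": 0, "az": 0}, {"fingers": 1, "tx": 0.002, "ty": 0, "tz": 0, "ax": 0, "ay": 0, "az": 0}, {"fingers": 1, "tx": 0.002, "ty": 0, "tz": 0, "ax": 0, "ay": 0, "az": 0}])

```text
time_s: 7.35
tcp_pos: [0.6327, -0.1554, 0.1374]
ee_rot: [[0.001, -0.046, -0.999], [-0.0, -0.999, 0.046], [-1.0, 0.0, -0.001]]
wrist_force: [-0.6, -0.1, 0.3]
gripper_width: 0.609
```

Call:
play_rows(commands=[{"fingers": 1, "tx": 0, "ty": 0, "tz": 0, "ax": 0, "ay": 0, "az": 0}, {"fingers": 1, "tx": 0, "ty": 0, "tz": 0, "ax": 0, "ay": 0, "az": 0}, {"fingers": 1, "tx": 0, "ty": 0, "tz": 0, "ax": 0, "ay": 0, "az": 0}, {"fingers": 1, "tx": 0, "ty": 0, "tz": 0, "ax": 0, "ay": 0, "az": 0}])

```text
time_s: 7.68
tcp_pos: [0.6327, -0.156, 0.137]
ee_rot: [[0.001, -0.046, -0.999], [-0.001, -0.999, 0.046], [-1.0, 0.001, -0.001]]
wrist_force: [-1.0, -1.1, 3.2]
gripper_width: 0.363
```

Call:
play_rows(commands=[{"fingers": 1, "tx": 0, "ty": 0, "tz": 0, "ax": 0, "ay": 0, "az": 0}, {"fingers": 1, "tx": 0, "ty": 0, "tz": 0, "ax": 0, "ay": 0, "az": 0}])

```text
time_s: 7.85
tcp_pos: [0.6327, -0.156, 0.137]
ee_rot: [[0.001, -0.046, -0.999], [-0.001, -0.999, 0.046], [-1.0, 0.001, -0.001]]
wrist_force: [0.6, -1.8, 4.0]
gripper_width: 0.362
```

```bash
python3 go.py
```

```text
t 7.85 pen xyz [   1.1 -155.5] 137.0 gate-yaw 0.03 j [  0.  29.  -3.   0. -57.  87.] F(pen) [ 0.7 -1.8] 4.0 w 31.5
```

The opening of 31.5 mm matches the 32 mm expected when fully squeezed. I'll release, rise and go to the blue catch.

Call:
play_rows(commands=[{"fingers": -1, "tx": 0, "ty": 0, "tz": 0, "ax": 0, "ay": 0, "az": 0}, {"fingers": -1, "tx": 0, "ty": 0, "tz": 0, "ax": 0, "ay": 0, "az": 0}, {"fingers": -1, "tx": 0, "ty": 0, "tz": 0, "ax": 0, "ay": 0, "az": 0}, {"fingers": -1, "tx": -0.05, "ty": 0, "tz": 0, "ax": 0, "ay": 0, "az": 0}, {"fingers": -1, "tx": -0.09, "ty": 0, "tz": 0, "ax": 0, "ay": 0, "az": 0}])

```text
time_s: 8.27
tcp_pos: [0.6314, -0.1552, 0.203]
ee_rot: [[-0.005, -0.046, -0.999], [-0.0, -0.999, 0.046], [-1.0, 0.0, 0.005]]
wrist_force: [1.3, 0.1, 1.2]
gripper_width: 0.65
```

Call:
play_rows(commands=[{"fingers": -1, "tx": 0, "ty": -0.05, "tz": 0, "ax": 0, "ay": 0, "az": 0}, {"fingers": -1, "tx": 0, "ty": -0.1, "tz": 0, "ax": 0, "ay": 0, "az": 0}, {"fingers": -1, "tx": 0, "ty": -0.16, "tz": 0, "ax": 0, "ay": 0, "az": 0}, {"fingers": -1, "tx": 0, "ty": -0.16, "tz": 0, "ax": 0, "ay": 0, "az": 0}, {"fingers": -1, "tx": 0, "ty": -0.16, "tz": 0, "ax": 0, "ay": 0, "az": 0}])

```text
time_s: 8.68
tcp_pos: [0.6379, -0.0329, 0.2036]
ee_rot: [[-0.001, -0.042, -0.999], [0.0, -0.999, 0.042], [-1.0, -0.0, 0.001]]
wrist_force: [0.4, -0.4, 0.4]
gripper_width: 0.978
```

```bash
python3 - <<'E'
from h import *
a=snap('scene','s3')['image'][130:290,160:360,::-1]
cv2.imwrite('pics/c3.png',cv2.resize(a,None,fx=3,fy=3,interpolation=cv2.INTER_CUBIC))
E
python3 go.py 0,-35,200,0 0,-35,134,0
```

```text
t 8.73 pen xyz [  0.6 -33.8] 203.6 gate-yaw -0.11 j [ 11.  25.  -1.  -0. -65.  76.] F(pen) [0.2 0.1] -0.0 w 85.0
0,-35,200,0 t [0.0048 0.0016 0.0008] a [ 0.0006  0.0003 -0.0001]
0,-35,134,0 t [0.0928 0.0016 0.0007] a [ 0.0006  0.0003 -0.0001]
```

View pics/c3.png

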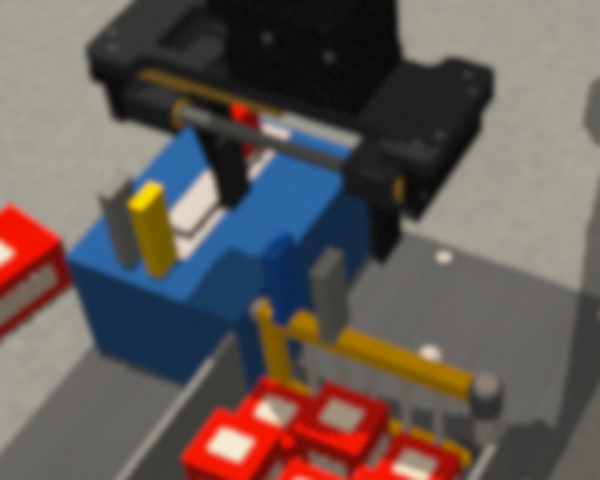

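The yellow tab (152, 230) now stands close against its grey post (122, 225), and the gripper is above the blue catch. Going down to close.

Call:
play_rows(commands=[{"fingers": -1, "tx": 0.04, "ty": 0.001, "tz": 0.001, "ax": 0, "ay": 0, "az": 0}, {"fingers": -1, "tx": 0.093, "ty": 0.001, "tz": 0.001, "ax": 0, "ay": 0, "az": 0}, {"fingers": -0.5, "tx": 0.093, "ty": 0.001, "tz": 0.001, "ax": 0, "ay": 0, "az": 0}, {"fingers": 0, "tx": 0.093, "ty": 0.001, "tz": 0.001, "ax": 0, "ay": 0, "az": 0}, {"fingers": 0, "tx": 0.093, "ty": 0.001, "tz": 0.001, "ax": 0, "ay": 0, "az": 0}])

```text
time_s: 9.15
tcp_pos: [0.6383, -0.0373, 0.1358]
ee_rot: [[0.002, -0.047, -0.999], [-0.001, -0.999, 0.047], [-1.0, 0.001, -0.002]]
wrist_force: [0.1, -0.6, 1.2]
gripper_width: 0.854
```

Call:
play_rows(commands=[{"fingers": 1, "tx": 0, "ty": 0, "tz": 0, "ax": 0, "ay": 0, "az": 0}, {"fingers": 1, "tx": 0, "ty": 0, "tz": 0, "ax": 0, "ay": 0, "az": 0}, {"fingers": 1, "tx": 0, "ty": 0, "tz": 0, "ax": 0, "ay": 0, "az": 0}, {"fingers": 1, "tx": 0, "ty": 0, "tz": 0, "ax": 0, "ay": 0, "az": 0}, {"fingers": 1, "tx": 0, "ty": 0, "tz": 0, "ax": 0, "ay": 0, "az": 0}])

```text
time_s: 9.57
tcp_pos: [0.6378, -0.0373, 0.1358]
ee_rot: [[0.002, -0.046, -0.999], [-0.002, -0.999, 0.046], [-1.0, 0.002, -0.002]]
wrist_force: [0.4, -5.7, 3.8]
gripper_width: 0.478
```

Call:
play_rows(commands=[{"fingers": 1, "tx": 0, "ty": 0, "tz": 0, "ax": 0, "ay": 0, "az": 0}, {"fingers": 1, "tx": 0, "ty": 0, "tz": 0, "ax": 0, "ay": 0, "az": 0}])

```text
time_s: 9.73
tcp_pos: [0.6379, -0.0357, 0.1357]
ee_rot: [[0.002, -0.046, -0.999], [0.001, -0.999, 0.046], [-1.0, -0.001, -0.002]]
wrist_force: [-0.3, 0.4, 3.2]
gripper_width: 0.36
```

```bash
python3 go.py $(python3 -c "
import math
for g in range(0,91,8): a=math.radians(g);print(f'{-110*math.sin(a):.1f},{75-110*math.cos(a):.1f},134,{g}')")
```

```text
t 9.73 pen xyz [  0.7 -35.2] 135.7 gate-yaw -0.0 j [ 11.  28.  -6.  -0. -56.  76.] F(pen) [-0.3  0.4] 3.2 w 31.4
-0.0,-35.0,134,0 t [ 0.0023 -0.0002  0.001 ] a [ 0.     -0.0007  0.0003]
-15.3,-33.9,134,8 t [ 0.0023 -0.0017  0.0214] a [ 0.0445 -0.0007  0.0003]
-30.3,-30.7,134,16 t [ 0.0022 -0.0059  0.0414] a [ 0.0889 -0.0007  0.0004]
-44.7,-25.5,134,24 t [ 0.0022 -0.0129  0.0606] a [ 0.1333 -0.0007  0.0004]
-58.3,-18.3,134,32 t [ 0.0021 -0.0225  0.0787] a [ 0.1778 -0.0007  0.0005]
-70.7,-9.3,134,40 t [ 0.0021 -0.0345  0.0952] a [ 0.2222 -0.0006  0.0005]
-81.7,1.4,134,48 t [ 0.0021 -0.0487  0.1099] a [ 0.2667 -0.0006  0.0006]
-91.2,13.5,134,56 t [ 0.0021 -0.0649  0.1226] a [ 0.3111 -0.0006  0.0006]
-98.9,26.8,134,64 t [ 0.0021 -0.0826  0.1328] a [ 0.3556 -0.0005  0.0007]
-104.6,41.0,134,72 t [ 0.0021 -0.1015  0.1404] a [ 0.4    -0.0005  0.0007]
-108.3,55.9,134,80 t [ 0.0021 -0.1214  0.1454] a [ 4.445e-01 -4.000e-04  7.000e-04]
-109.9,71.2,134,88 t [ 0.0021 -0.1418  0.1475] a [ 4.889e-01 -4.000e-04  8.000e-04]
```

The blue catch is fully squeezed, at 31.4 mm. I'll swing along the arc in 25° calls.

Call:
play_rows(commands=[{"fingers": 1, "tx": 0, "ty": -0.0006, "tz": 0.0128, "ax": 0.0278, "ay": 0, "az": 0}, {"fingers": 1, "tx": 0, "ty": -0.0022, "tz": 0.0255, "ax": 0.0556, "ay": 0, "az": 0}, {"fingers": 1, "tx": 0, "ty": -0.005, "tz": 0.038, "ax": 0.0833, "ay": 0, "az": 0}, {"fingers": 1, "tx": 0, "ty": -0.0088, "tz": 0.0502, "ax": 0.1111, "ay": 0, "az": 0}, {"fingers": 1, "tx": 0, "ty": -0.0137, "tz": 0.062, "ax": 0.1389, "ay": 0, "az": 0}])

```text
time_s: 10.15
tcp_pos: [0.5921, -0.0232, 0.1357]
ee_rot: [[0.003, -0.466, -0.885], [-0.0, -0.885, 0.466], [-1.0, -0.001, -0.003]]
wrist_force: [1.3, 2.2, 3.7]
gripper_width: 0.361
```

```bash
python3 go.py -46.5,-24.7,134,25 -84.3,4.3,134,50
```

```text
t 10.15 pen xyz [-45.6 -24.7] 135.7 gate-yaw 25.15 j [ 13.  24. -13.   0. -53.  49.] F(pen) [1.2 2.2] 3.7 w 31.4
-46.5,-24.7,134,25 t [0.0023 0.0005 0.0011] a [-0.0009 -0.001   0.0005]
-84.3,4.3,134,50 t [ 0.0021 -0.013   0.0632] a [ 0.138  -0.0009  0.0007]
```

The gate follows with low forces. Next call goes over the detent.

Call:
play_rows(commands=[{"fingers": 1, "tx": 0, "ty": -0.0006, "tz": 0.0128, "ax": 0.0278, "ay": 0, "az": 0}, {"fingers": 1, "tx": 0, "ty": -0.0022, "tz": 0.0255, "ax": 0.0556, "ay": 0, "az": 0}, {"fingers": 1, "tx": 0, "ty": -0.005, "tz": 0.038, "ax": 0.0833, "ay": 0, "az": 0}, {"fingers": 1, "tx": 0, "ty": -0.0088, "tz": 0.0502, "ax": 0.1111, "ay": 0, "az": 0}, {"fingers": 1, "tx": 0, "ty": -0.0137, "tz": 0.062, "ax": 0.1389, "ay": 0, "az": 0}])

```text
time_s: 10.57
tcp_pos: [0.5562, 0.007, 0.1357]
ee_rot: [[0.004, -0.796, -0.605], [-0.001, -0.605, 0.796], [-1.0, -0.003, -0.003]]
wrist_force: [2.0, 1.9, 4.6]
gripper_width: 0.358
```

```bash
python3 go.py -84.3,4.3,134,50 -106.3,46.5,134,75
```

```text
t 10.57 pen xyz [-82.8   3.8] 135.7 gate-yaw 50.11 j [ 17.  21. -18.   0. -51.  20.] F(pen) [1.9 2. ] 4.6 w 31.2
-84.3,4.3,134,50 t [0.0022 0.0011 0.0018] a [-0.0006 -0.0009  0.0008]
-106.3,46.5,134,75 t [ 0.0021 -0.0124  0.0638] a [ 0.1383 -0.0007  0.001 ]
```

Call:
play_rows(commands=[{"fingers": 1, "tx": 0, "ty": -0.0006, "tz": 0.0128, "ax": 0.0278, "ay": 0, "az": 0}, {"fingers": 1, "tx": 0, "ty": -0.0022, "tz": 0.0255, "ax": 0.0556, "ay": 0, "az": 0}, {"fingers": 1, "tx": 0, "ty": -0.005, "tz": 0.038, "ax": 0.0833, "ay": 0, "az": 0}, {"fingers": 1, "tx": 0, "ty": -0.0088, "tz": 0.0502, "ax": 0.1111, "ay": 0, "az": 0}, {"fingers": 1, "tx": 0, "ty": -0.0137, "tz": 0.062, "ax": 0.1389, "ay": 0, "az": 0}])

```text
time_s: 10.98
tcp_pos: [0.536, 0.0507, 0.1357]
ee_rot: [[0.003, -0.978, -0.211], [-0.0, -0.211, 0.978], [-1.0, -0.003, -0.001]]
wrist_force: [3.7, -2.4, 2.2]
gripper_width: 0.361
```

```bash
python3 go.py -106.3,46.5,134,75 -110,75,134,90
```

```text
t 10.98 pen xyz [-105.    46.5] 135.7 gate-yaw 75.19 j [ 23.  20. -20.   0. -50. -11.] F(pen) [ 3.8 -2.3] 2.2 w 31.4
-106.3,46.5,134,75 t [0.0023 0.0017 0.0004] a [-0.0011 -0.0002  0.0011]
-110,75,134,90 t [ 0.0023 -0.0033  0.0384] a [ 0.0823 -0.0001  0.0011]
```

Call:
play_rows(commands=[{"fingers": 1, "tx": 0, "ty": -0.0006, "tz": 0.0128, "ax": 0.0278, "ay": 0, "az": 0}, {"fingers": 1, "tx": 0, "ty": -0.0022, "tz": 0.0255, "ax": 0.0556, "ay": 0, "az": 0}, {"fingers": 1, "tx": 0, "ty": -0.005, "tz": 0.039, "ax": 0.0833, "ay": 0, "az": 0}, {"fingers": 1, "tx": 0, "ty": -0.005, "tz": 0.039, "ax": 0.0833, "ay": 0, "az": 0}, {"fingers": 1, "tx": 0, "ty": -0.005, "tz": 0.039, "ax": 0.0833, "ay": 0, "az": 0}])

```text
time_s: 11.4
tcp_pos: [0.5336, 0.0794, 0.1357]
ee_rot: [[0.003, -0.999, 0.045], [-0.0, 0.045, 0.999], [-1.0, -0.003, -0.0]]
wrist_force: [3.5, -4.0, 4.1]
gripper_width: 0.361
```

```bash
python3 go.py -110,75,134,90; python3 - <<'E'
from h import *
p=snap('scene','s4'); a=p['image'][110:370,100:440,::-1]
b=snap('top','t4')['image'][110:370,200:540,::-1]
cv2.imwrite('pics/c4.png',cv2.resize(np.vstack([a,b]),None,fx=1.15,fy=1.15))
for k in('carton','tray','socket'):print(k,[np.round(x['uv'],1) for x in spotter.find_in(k,p)[:2]])
E
```

```text
t 11.4 pen xyz [-108.7   75.1] 135.7 gate-yaw 89.92 j [ 26.  20. -20.   0. -50. -28.] F(pen) [ 3.7 -3.8] 4.1 w 31.4
-110,75,134,90 t [ 0.0022  0.0018 -0.0001] a [ 0.0004 -0.0001  0.001 ]
carton [array([155.1, 226.3])]
tray [array([405.3, 283. ])]
socket [array([364.6, 331. ]), array([336.1, 244.2])]
```

View pics/c4.png

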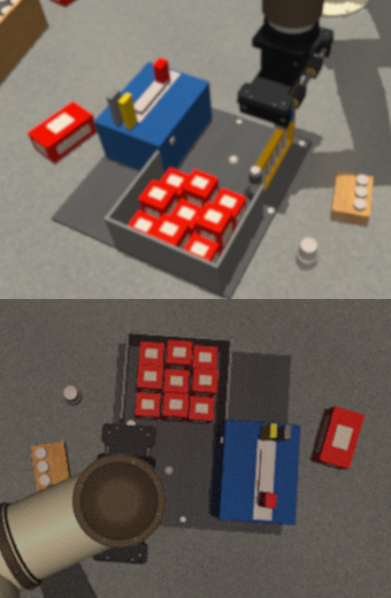

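The gate stands square to the front (upper crop, from 255, 175 to 290, 125), held by the gripper. The knob is at its stop, the yellow tab is against its post, and the bystanders look in place. I'll check them numerically.

```bash
python3 - <<'E'
import cv2,numpy as np
for a,b,bx in [('scene0','s4',{'carton':(120,195,190,255),'tray':(385,255,430,310),'socket':(352,312,382,345)}),('top0','t4',{'carton':(470,200,520,262),'socket':(250,178,275,205)})]:
    A,B=[cv2.imread(f'pics/{n}.png',0).astype(np.float32) for n in(a,b)]
    for k,(x0,y0,x1,y1) in bx.items(): print(a,k,cv2.phaseCorrelate(A[y0:y1,x0:x1],B[y0:y1,x0:x1],cv2.createHanningWindow((x1-x0,y1-y0),cv2.CV_32F)))
E
```

```text
scene0 carton ((0.13577816253677355, 0.03438242045234574), 0.9754784756236606)
scene0 tray ((0.44517971237205956, -0.0028819916087385877), 0.7862901811246519)
scene0 socket ((-0.1550183344999354, 0.14513886688756017), 0.8906571948969806)
top0 carton ((0.009923990296613283, 0.04302977349849613), 1.0027714097499847)
top0 socket ((0.2721623017560244, 0.6831587525208604), 0.8008430692884657)
```

```bash
python3 -c "
from h import *
print(job.finish_job())"; python3 go.py
```

```text
the job is handed in; nothing more can be done
None
the job is handed in; nothing more can be done
```

The stock pen is unlocked and the job is handed in, with the gripper still holding the gate open. It took about 11.5 s of the 54 s allowed.

1. **Lock:** I pulled the red knob about 43 mm, until it stopped moving and the force rose to about 9 N.
2. **Yellow catch:** I squeezed it until the jaws were 31.5 mm apart; fully home is 32 mm. A later picture showed it still against its post.
3. **Blue catch and gate:** I squeezed the blue catch to 31.4 mm and swung the gate over its detent in one continuous arc.

**Last checks:** the gripper, and so the gate, stood at 89.9° with the blue catch still squeezed. The last wrist force reading was about 7 N. The picture showed the gate square to the pen's front.

**Bystanders:** comparing the first and last images, the carton, tray and socket shifted by less than 0.75 pixel. The network's tray position differed by about 4 pixels in the scene view. I took that as detector noise, because the direct image comparison did not show it.

The two cameras disagreed on the pen's position by about 4 mm sideways. The average worked: side forces were low when I gripped the knob and catches. My attempt to read the state after handing in was refused, so I have no reading from the final second.

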